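# Hang up the squaring template, then lift the welded bracket level off its bars

## Task

The squaring template still stands astride the web of the welded aluminium bracket: lift it off and leave it hanging by its hole on the peg of the stand. Then take the bracket by its upright web, lift it off the two bars until it is at least 50 mm above them, touching nothing but the gripper, and finish while still holding it there, level and steady, so that its underside can be inspected. Do not tip the bracket on the way, and leave the pipe stub, the angle offcut, the hammer and the brush where they lie.

Things in the scene. Friction and masses are not known exactly. Their poses are not given: they have to be found in the camera images.
- bracket: Loose welded bracket, bare aluminium, about 0.6 kg, lying flat on the rest. Flange 180 x 100 x 6 mm; along its middle line an upright web 8 mm thick, its top edge 66 mm above the underside; across the -x end an end plate 6 mm thick, 100 mm wide, up to 66 mm too. Origin: centre of the flange's underside; x along the web away from the end plate, y across it, z up.
- balance (a point): Point on the web's top edge right above the bracket's centre of mass, 12.7 mm from the middle towards the end plate (bracket frame -12.7, 0, 66 mm). Grip the web here to lift it level; the web is 8 mm thick along the bracket's y.
- template: Loose upright plate, bare aluminium, 8 mm thick, 0.22 kg, astride the web. Origin: middle of its underside, on the flange top; x normal to it (along the bracket's x), y across, z up. Legs y = 7 to 52 mm each side, 68 mm tall, with feet 34 x 34 x 6 mm, leave a 14 mm slot; head 56 mm wide, z = 68 to 142 mm. Same from both sides. Grip its top edge across the 8 mm; clear of the web when raised 62 mm.
- hole (a point): Centre of the template's through hole, 30 mm in diameter, its axis along the template's x, 96 mm above the template's underside, 46 mm below its top edge. Held by its top edge the template can swing about the finger line if it is carried fast: carry it gently, gripped firmly.
- stand: Fixed steel stand, left or right of the robot: base plate 130 x 100 x 12 mm, post 14 mm in diameter at x = +42 mm, and from its top a bare level peg 8 mm in diameter, axis 155 mm above the table, pointing to the stand's -x (roughly towards the robot), ending at x = -38 mm. Nothing is higher than the peg. Origin: centre of the underside; x along the peg to the post, z up.
- peg (a point): Point on the peg's axis, midway along its free part (38 mm from the free end, 35 mm from the post's face), 155 mm above the table: the place to hang the template. Axes as the stand's. Entry is from the free end, moving along the stand's +x.
- rest: Fixed rest for the bracket: two parallel square steel bars 25 x 150 x 25 mm, running along y at x = -55 and +55 mm, joined by a flat strip. Origin: centre of the underside, on the table. Top of the bars 25 mm above the table.
- pipe: Bystander: loose steel pipe stub 42 mm in diameter and 45 mm tall, standing; origin at the centre of its underside.
- angle: Bystander: loose steel angle offcut, 120 mm long (y), 30 mm wide, 30 mm tall; origin at the centre of its underside.
- hammer: Bystander: hammer lying on the table along its x, at the far left of the work; origin under its middle.
- brush: Bystander: wooden wire brush 250 mm long, lying bristles up along its x, at the far right of the work; origin under its middle.
There are look-alikes about, which are no part of the job. Leave any yellow look-alike of the bracket alone.

How it is judged:
By the outcome, as a careful person would: the job done as asked, in the order asked, and still so for the second after the job is handed in, while the arm keeps its last pose, push and grip.
It also fails if it takes over 56 s, if anything falls off the work surface, if the arm or the gripper's body presses on something with over 40 N, if the wrist force passes 120 N, or if a joint passes its speed limit or range.

## Robot

A 6-joint arm with a two-finger parallel gripper is mounted at the origin on the work surface. World frame = base frame: x ahead of the robot, y to its left, z up, the work surface at z = 0. Lengths are in m, angles in rad, forces in N, time in s.
With the tool pointing down it reaches from about 0.225 to 0.725 m from the base axis. Payload 3.1 kg.
Tool frame: the origin (TCP) lies at the very end of the fingers, on their centre line; the grasp point (between the pads) lies 19 mm behind it (manip.tcp_to_grasp is the z of the grasp point in the tool frame, in m); z points along the fingers, x is the direction in which the jaws open and shut, and the axes are right-handed (so a half turn about z gives the same grasp; the last joint's range is limited). The gripper opens to 85 mm and grips with 20 to 120 N. Pads are 22 mm wide; open, the fingers measure 114 mm over their backs; the gripper's body (76 mm by 85 mm) begins 54 mm behind the grasp point. The pads swing forward as they close: fully open they stand 13 mm farther back than shut.
Start: joints at [-1.3, 0.048, 0.099, 1.622, 0, 1.443], TCP at [0.204, -0.484, 0.231] pointing down, gripper open.
Joint ranges: [-2.91, 2.91], [-0.99, 1.94], [-1.21, 1.42], [-2.12, 2.29], [-1.49, 1.47], [-3.14, 3.14]. Speed limits (rad/s): [2.79, 2.79, 3.14, 3.14, 3.14, 3.14].

## Interface

Orientations are given as a unit quaternion [x, y, z, w].
In Python, from rig import manip, eyes, finder gives the robot as it stands.
- The arm moves only by the tool servo_tool, never from a script. Its argument "increments" is a list of rows, each a list of 3 entries, a list of its own where there are three numbers: the shift along the tool's x, y, z in m, then the turn, a rotation vector about the tool's x, y, z in rad, then the closure, from -1 (fully open) to 1 (shut). A call has 1 to 12 rows; each row is the pose to reach, as a shift and turn from the pose commanded when the call began, along the tool's axes at that moment; what a row does not reach only later rows make up. A row lasts 1/10 s, in which the tool goes at most 50 mm and 8.59 degrees, less where a joint would pass 70% of its speed; a pose out of reach is approached as far as the arm can. A call with a gripper value outside its range is refused whole. The fingers move at their own pace and stop on an object; "squeeze" is the grip in N (left out, the last holds). Time passes only in rows, so rows that repeat a pose let the fingers close. It gives the time, the measured TCP pose, the force and the opening at its end, in the units of the state.
- manip.get_obs(): the state, without advancing time (a new reading comes with each control period).
- eyes.grab_frame(name): name is "scene" or "side" or "wrist"; returns (picture, depth): 384x512x3 uint8, blue, green, red; 384x512 float32, m along the optical axis (not along the pixel's ray), 0 where there is no reading.
- eyes.camera_info(name): a dict with "intrinsics" (3x3 intrinsics, pixels), "origin" and "orientation" of the camera in the world. Camera axes: x right, y down, z forward; pixel columns grow to the right and rows downward; lengths in m; the calibration is good to about 2 mm. The wrist camera is an equidistant fisheye: a pixel r from the principal point sees the ray r / f radians off the axis. A picture is of the moment at which its call begins: read the wrist's pose just before it. camera_info takes no time and is no camera call; for the wrist camera it gives the pose at the moment of the call.
- manip.job_done(): hands the job in, once; it reports no verdict.
Trained networks look in the newest picture that a camera, given by its name, has taken for a name from the list of things; names that differ only in an ending like _2 or _b are one class to them, and where a whole thing is asked for, a point or a joint stands for the part that bears it (a point fixed in the world has none). Each returns a list of dicts, best first, with "conf" (0 to 1); they miss things now and then, are a little off and sometimes report something else, mostly with a low value. They report only what shows in the picture. A call takes as long as a camera call. They do not tell look-alikes from the thing itself.
- finder.search_frame(camera, label): "box" ([left, top, right, bottom] in pixels, round what is visible of it).
- finder.outline_of(camera, label): "pixels" (384x512 bool, what is visible of it) and "box" ([left, top, right, bottom] in pixels, round what is visible of it).
- finder.mark_of(camera, label): "point" ([column, row] in pixels: a listed point, or the origin of a listed thing).
The state is a dict: "time": time; "joints": joint angles; "dq": joint speeds; "joint_torque": joint torques, N m; "tool_pos": TCP position; "ee_rot": TCP orientation; "force": force on the tool from outside, world axes, zero at the start; "ft_torque": the same for the moment, N m; "width": finger opening in m.
Only numpy, scipy, OpenCV 4.12 (cv2) and the standard library are available. Lean on these libraries where they do the work, as an engineer would, in place of code of your own. Each camera call takes 0.05 s, during which the arm holds its last target.

## Working session

There is one attempt and no reset: what is moved stays moved. The work goes in short steps, Python scripts to look and compute and a tool call to move; the robot and the scene stay as the last step left them, time stands still between calls to the robot, and variables do not carry over. Pictures are saved under pics/ and viewed, and the job is handed in when it is done.

Besides the shell and the picture viewer there is one more tool, called after "Emit:" as name([rows], argument=value, ...), one row to a line, values as JSON. servo_tool: Moves the arm, as the interface text tells. Its arguments: {"type":"object","properties":{"increments":{"type":"array","items":{"type":"array"}},"squeeze":{"type":"number"}},"required":["increments"]}

```bash
ls; mkdir -p pics
python3 - <<'E'
from rig import manip, eyes, finder
import cv2, numpy as np
print(manip.get_obs(), manip.tcp_to_grasp)
for n in ["scene","side","wrist"]:
    im,d=eyes.grab_frame(n)
    cv2.imwrite(f"pics/{n}0.png",im); np.save(f"{n}0.npy",d)
    i=eyes.camera_info(n); print(n,i)
    for l in (["template","hole","peg","bracket","balance","stand","rest"] if n!="wrist" else []):
        r=finder.search_frame(n,l) if l not in("hole","peg","balance") else finder.mark_of(n,l)
        print(n,l,[(np.round(q.get("box",q.get("point")),1).tolist(),round(q["conf"],2)) for q in r])
print(manip.get_obs()["time"])
E
```

```text
pics
{'time': 0.0, 'joints': array([-1.29985792e+00,  4.87324787e-02,  9.76020971e-02,  1.62200724e+00,
        3.73192691e-05,  1.44300377e+00]), 'dq': array([ 0.00101046,  0.00099154,  0.00017555, -0.00090247,  0.00044791,
       -0.00050161]), 'joint_torque': array([ 1.66593668e-04, -3.38786674e+01,  3.20011783e+01,  2.02283141e-02,
       -7.74211389e-05, -3.91001706e-06]), 'tool_pos': array([ 0.20366922, -0.48322262,  0.23012881]), 'ee_rot': array([ 8.33140812e-01, -5.53059686e-01, -8.72632171e-04, -7.80562179e-04]), 'force': array([-0.52348207, -0.91379195,  0.4438698 ]), 'ft_torque': array([0.02624011, 0.03424614, 0.02687249]), 'width': 0.08509506200580272} -0.0187
scene {'intrinsics': array([[401.62754387,   0.        , 252.16889878],
       [  0.        , 401.62754387, 192.10180921],
       [  0.        ,   0.        ,   1.        ]]), 'origin': array([1.70208078, 0.4086694 , 0.94028717]), 'orientation': array([ 0.52807784,  0.70322724, -0.37730709, -0.29024921])}
scene template [([282.9, 189.6, 311.2, 219.4], 0.71)]
scene hole [([296.3, 223.2], 0.72), ([295.4, 196.0], 0.69)
[... 921 characters left out ...]
[([200.5, 104.9, 248.0, 137.8], 0.94), ([296.2, 141.1, 335.8, 187.5], 0.91), ([161.5, 155.2, 213.5, 199.5], 0.79), ([227.6, 153.3, 283.1, 193.8], 0.74)]
side balance [([316.5, 156.5], 0.88), ([217.5, 116.4], 0.86), ([251.2, 165.4], 0.84), ([244.7, 157.6], 0.61), ([186.3, 168.6], 0.55)]
side stand [([246.3, 262.6, 301.7, 325.8], 0.98)]
side rest [([251.2, 180.1, 279.9, 199.3], 0.74)]
wrist {'intrinsics': array([[297.31863964,   0.        , 252.22292791],
       [  0.        , 297.31863964, 192.20901326],
       [  0.        ,   0.        ,   1.        ]]), 'origin': array([ 0.26797236, -0.45552509,  0.37518175]), 'orientation': array([ 0.82512532, -0.54771933, -0.07680924,  0.11520454])}
0.85
```

Run:
```python
import cv2
for n in ["scene","side"]:
    im=cv2.imread(f"pics/{n}0.png")
    r=im[140:310,130:440] if n=="scene" else im[80:340,130:380]
    cv2.imwrite(f"pics/{n}0c.png",cv2.resize(r,None,fx=2.3 if n=="side" else 2.5,fy=2.3 if n=="side" else 2.5,interpolation=cv2.INTER_CUBIC))
```

```text
(no output)
```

View pics/scene0c.png

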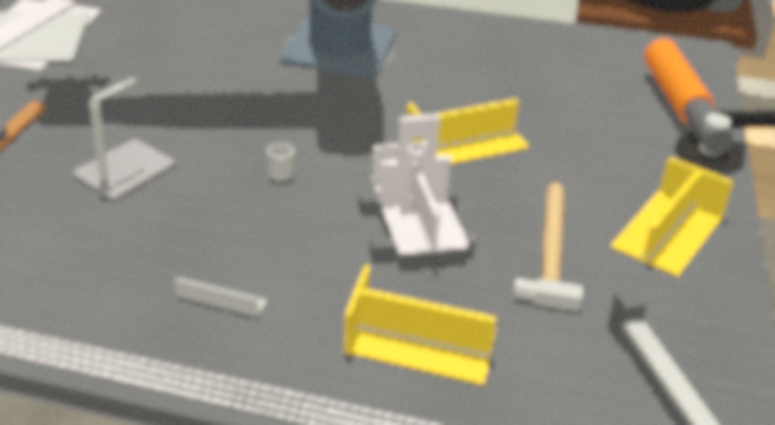

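View pics/side0c.png

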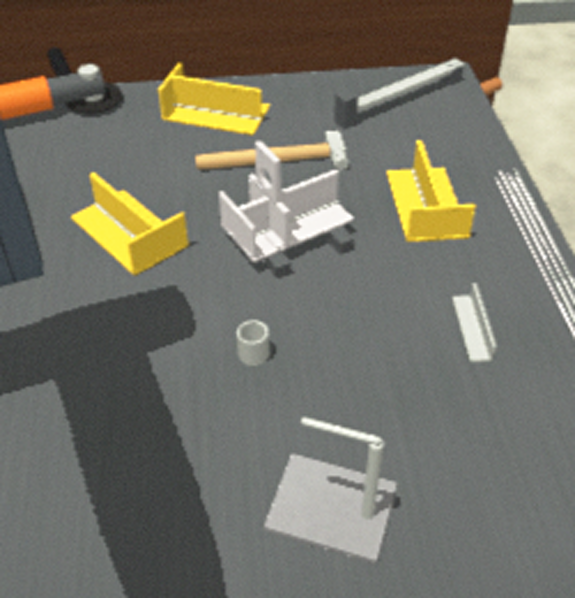

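View pics/wrist0.png

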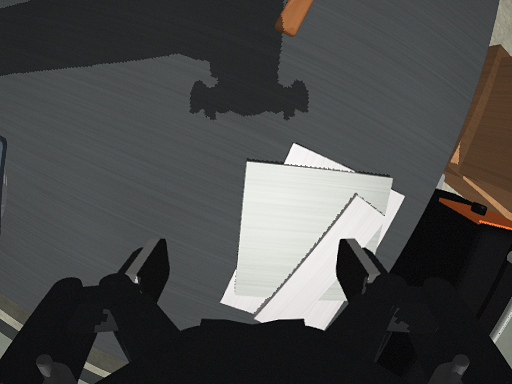

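View pics/side0.png

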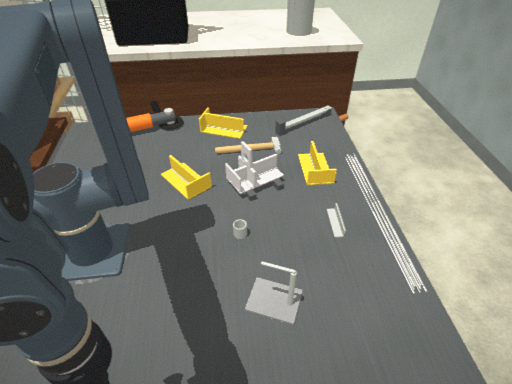

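```bash
cat > h.py <<'E'
import numpy as np, cv2
from scipy.spatial.transform import Rotation as R
def rays(info,uv):
    K=info["intrinsics"];uv=np.atleast_2d(np.array(uv,float))
    return np.c_[(uv[:,0]-K[0,2])/K[0,0],(uv[:,1]-K[1,2])/K[1,1],np.ones(len(uv))]
def cloud(info,d):
    v,u=np.mgrid[0:d.shape[0],0:d.shape[1]]
    p=rays(info,np.c_[u.ravel(),v.ravel()])*d.reshape(-1,1)
    return (R.from_quat(info["orientation"]).apply(p)+info["origin"]).reshape(*d.shape,3)
def tri(obs):
    # obs: list of (info,uv); least squares intersection
    A=np.zeros((3,3));b=np.zeros(3);L=[]
    for i,uv in obs:
        r=R.from_quat(i["orientation"]).apply(rays(i,uv))[0];r/=np.linalg.norm(r)
        P=np.eye(3)-np.outer(r,r);A+=P;b+=P@i["origin"];L.append((P,i["origin"]))
    x=np.linalg.solve(A,b);return x,[np.linalg.norm(P@(x-o)) for P,o in L]
def proj(i,X):
    c=R.from_quat(i["orientation"]).inv().apply(np.atleast_2d(X)-i["origin"]);K=i["intrinsics"]
    return np.c_[K[0,0]*c[:,0]/c[:,2]+K[0,2],K[1,1]*c[:,1]/c[:,2]+K[1,2]]
E
python3 - <<'E'
from h import *
from rig import eyes
I={n:eyes.camera_info(n) for n in("scene","side")}
C={n:cloud(I[n],np.load(n+"0.npy")) for n in I}
print("hole",tri([(I["scene"],(295.4,196.)),(I["side"],(247.7,155.5))]))
print("bal",tri([(I["scene"],(298.7,207.2)),(I["side"],(251.2,165.4))]))
print("peg",tri([(I["scene"],(173.8,177.4)),(I["side"],(274.7,264.6))]))
print("table z",[np.median(C["side"][200:210,130:150,2]),np.median(C["scene"][240:250,240:260,2])])
# top-down
for nm,ctr in(("br",tri([(I["scene"],(298.7,207.2)),(I["side"],(251.2,165.4))])[0]),("st",tri([(I["scene"],(173.8,177.4)),(I["side"],(274.7,264.6))])[0])):
    out=[]
    for n in C:
        c=C[n].reshape(-1,3);im=cv2.imread(f"pics/{n}0.png").reshape(-1,3)
        m=(np.abs(c[:,:2]-ctr[:2])<.15).all(1)&(c[:,2]>.005)&(c[:,2]<.3)
        s=np.full((300,300,3),80,np.uint8)
        o=np.argsort(c[m][:,2]);q=c[m][o];
        zz=np.clip(q[:,2]/.2*255,0,255).astype(np.uint8);col=cv2.applyColorMap(zz[:,None],cv2.COLORMAP_JET)[:,0]
        for p,k in zip(q,col):
            cv2.circle(s,(int(150-(p[1]-ctr[1])*1000),int(150-(p[0]-ctr[0])*1000)),1,k.tolist(),-1)
        out.append(s)
    cv2.imwrite(f"pics/top_{nm}.png",np.hstack(out))
E
```

```text
hole (array([0.48754532, 0.23556059, 0.13233755]), [np.float64(0.0014387772210604373), np.float64(0.001438777221060376)])
bal (array([0.49635296, 0.24840115, 0.08552817]), [np.float64(0.004803153450563453), np.float64(0.004803153450563541)])
peg (array([ 0.51197424, -0.22555665,  0.14932235]), [np.float64(0.008916072664923532), np.float64(0.00891607266492358)])
table z [np.float64(0.00219333375590558), np.float64(-0.003455470496416202)]
```

View pics/top_br.png

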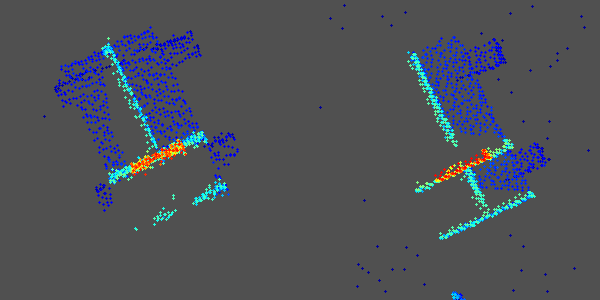

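View pics/top_st.png

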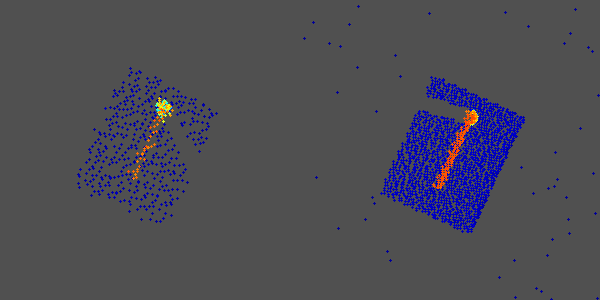

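```bash
cat > fit0.py <<'E'
from h import *
from rig import eyes
I={n:eyes.camera_info(n) for n in("scene","side")}
C={n:cloud(I[n],np.load(n+"0.npy")) for n in I}
def line(p):
    c=np.median(p,0)
    for _ in range(5):
        m=p.mean(0);w=np.linalg.svd(p-m)[2][0];w*=np.sign(w[0]) if abs(w[0])>.3 else np.sign(w[1])
        r=(p-m)@np.array([-w[1],w[0]]);k=np.abs(r-np.median(r))<.006
        if k.all():break
        p=p[k]
    t=(p-m)@w
    return m,np.degrees(np.arctan2(w[1],w[0])),m+w*np.percentile(t,2),m+w*np.percentile(t,98),len(p)
for n in C:
    c=C[n].reshape(-1,3)
    near=lambda ctr,r:(np.hypot(*(c[:,:2]-ctr).T)<r)
    k=near((.4963,.248),.13)
    h=c[k&(c[:,2]>.115)&(c[:,2]<.2)];print(n,"head",line(h[:,:2]),"top z",np.percentile(h[:,2],98))
    h=c[k&(c[:,2]>.060)&(c[:,2]<.096)]
    # web: along 25deg
    for nm,a in(("x",25),):
        ax=np.array([np.cos(np.radians(a)),np.sin(np.radians(a))])
        u=(h[:,:2]-(.4875,.2355))@ax;v=(h[:,:2]-(.4875,.2355))@np.array([-ax[1],ax[0]])
        w=(np.abs(v)<.02)&((u>.02)&(u<.13));print(n,"web+",line(h[w][:,:2]),"ztop",np.percentile(h[w][:,2],95))
        e=(u<-.04);print(n,"endplate",line(h[e][:,:2]),"ztop",np.percentile(h[e][:,2],95))
    k=near((.512,-.2256),.12)
    h=c[k&(c[:,2]>.135)&(c[:,2]<.18)];print(n,"peg",line(h[:,:2]),"z",np.median(h[:,2]))
    b=c[k&(c[:,2]>.006)&(c[:,2]<.02)];print(n,"base",cv2.minAreaRect(b[:,:2].astype(np.float32)),np.median(b[:,2]))
E
python3 fit0.py
```

```text
scene head (array([0.48953574, 0.24060344]), np.float64(-65.55586261660584), array([0.47814972, 0.26565247]), array([0.50068966, 0.21606502]), 176) top z 0.17149525747275274
scene web+ (array([0.55790662, 0.27104681]), np.float64(25.758271191698384), array([0.50676883, 0.24637177]), array([0.59985525, 0.2912879 ]), 100) ztop 0.08929641501532114
scene endplate (array([0.44569367, 0.20308027]), np.float64(-63.40511937874441), array([0.4164778 , 0.26143603]), array([0.46027549, 0.17395454]), 79) ztop 0.08970923626043673
scene peg (array([ 0.52684075, -0.22778176]), np.float64(-23.912027551135214), array([ 0.48544897, -0.20942906]), array([ 0.55799002, -0.24159305]), 48) z 0.15151180675649956
scene base ((0.5157533884048462, -0.22042961418628693), (0.10601373016834259, 0.13305704295635223), 65.74560546875) 0.008756658106001791
side head (array([0.4799167 , 0.23201168]), np.float64(-63.83110978648478), array([0.46584014, 0.26065826]), array([0.49093979, 0.20957906]), 151) top z 0.1759305531296988
side web+ (array([0.54781944, 0.2653634 ]), np.float64(25.080527431408065), array([0.50798147, 0.24671843]), array([0.59051302, 0.28534484]), 196) ztop 0.09323285269218407
side endplate (array([0.43167624, 0.20835468]), np.float64(-64.30171424811095), array([0.40882049, 0.25584906]), array([0.45208812, 0.16593868]), 146) ztop 0.09349022973526613
side peg (array([ 0.51786998, -0.23432137]), np.float64(-26.545074994385853), array([ 0.4755616 , -0.21318561]), array([ 0.54902447, -0.24988504]), 156) z 0.15852413058040216
side base ((0.5090364813804626, -0.2226312756538391), (0.14816494286060333, 0.13044579327106476), 65.61923217773438) 0.013083095727658867
```

```bash
cat >> h.py <<'E'
def down(yaw): # rotation with tool z down, tool x at yaw (deg)
    c,s=np.cos(np.radians(yaw)),np.sin(np.radians(yaw))
    return R.from_matrix(np.array([[c,s,0],[s,-c,0],[0,0,-1.]]))
def rel(p0,y0,p1,y1):
    r=down(y0)
    return np.round(r.inv().apply(np.array(p1)-p0),4), np.round((r.inv()*down(y1)).as_rotvec(),4)
E
python3 - <<'E'
from h import *
from rig import manip
o=manip.get_obs();x=R.from_quat(o["ee_rot"]).as_matrix()[:,0];print(o["time"],np.degrees(np.arctan2(x[1],x[0])))
print(rel((.204,-.484,.231),-67.15,(.484,.238,.28),25.3))
E
```

```text
0.85 -67.1547152765164
(array([-0.5566, -0.5384, -0.049 ]), array([ 0.    ,  0.    , -1.6136]))
```

Emit:
servo_tool([
  [[-0.01,-0.01,-0.004],[0,0,-0.08],-1],
  [[-0.03,-0.03,-0.012],[0,0,-0.22],-1],
  [[-0.055,-0.053,-0.02],[0,0,-0.36],-1],
  [[-0.08,-0.077,-0.028],[0,0,-0.5],-1],
  [[-0.108,-0.104,-0.036],[0,0,-0.64],-1],
  [[-0.135,-0.13,-0.044],[0,0,-0.78],-1],
  [[-0.163,-0.157,-0.049],[0,0,-0.92],-1],
  [[-0.19,-0.184,-0.049],[0,0,-1.06],-1],
  [[-0.218,-0.21,-0.049],[0,0,-1.2],-1],
  [[-0.245,-0.237,-0.049],[0,0,-1.34],-1],
  [[-0.272,-0.264,-0.049],[0,0,-1.48],-1],
  [[-0.3,-0.29,-0.049],[0,0,-1.614],-1],
])

```text
time: 2.05
tool_pos: [0.355, -0.0933, 0.2806]
ee_rot: [0.975, 0.222, 0.0, 0.0]
force: [1.1, -0.3, -0.3]
width: 0.0854
```

Run:
```python
from h import *
p=np.array((.204,-.484,.231))+down(-67.15).apply([-.3,-.29,-.049]);print(p)
print(rel(p,25.33,(.484,.238,.28),25.33))
from rig import manip
print(manip.get_obs()["joints"])
```

```text
[ 0.35474617 -0.09492984  0.28      ]
(array([ 0.2593, -0.2456,  0.    ]), array([0., 0., 0.]))
[-4.40279162e-01 -3.40453220e-01 -1.46192784e-01  1.76383363e+00
  5.87207519e-05  6.83109848e-01]
```

Emit:
servo_tool([
  [[0.026,-0.025,0],[0,0,0],-1],
  [[0.056,-0.053,0],[0,0,0],-1],
  [[0.086,-0.082,0],[0,0,0],-1],
  [[0.117,-0.111,0],[0,0,0],-1],
  [[0.148,-0.14,0],[0,0,0],-1],
  [[0.178,-0.169,0],[0,0,0],-1],
  [[0.206,-0.195,0],[0,0,0],-1],
  [[0.23,-0.218,0],[0,0,0],-1],
  [[0.248,-0.235,0],[0,0,0],-1],
  [[0.257,-0.244,0],[0,0,0],-1],
  [[0.259,-0.246,0],[0,0,0],-1],
])

```text
time: 3.15
tool_pos: [0.4836, 0.2392, 0.2799]
ee_rot: [0.976, 0.22, -0.0, 0.0]
force: [-0.2, -0.2, 0.7]
width: 0.0852
```

Run:
```python
from h import *
from rig import manip,eyes
o=manip.get_obs();print(o["tool_pos"],o["joints"],o["ee_rot"])
i=eyes.camera_info("wrist");im,d=eyes.grab_frame("wrist");print(i)
cv2.imwrite("pics/w1.png",im);np.save("w1.npy",d);np.save("w1i.npy",i,allow_pickle=True)
```

```text
[0.48355371 0.23924333 0.27989518] [ 3.35220996e-01  1.05871126e-01  2.57934876e-01  1.72367746e+00
 -1.64896665e-04  1.46249128e+00] [ 9.75511097e-01  2.19949824e-01 -3.96730952e-04  1.28188288e-04]
{'intrinsics': array([[297.31863964,   0.        , 252.22292791],
       [  0.        , 297.31863964, 192.20901326],
       [  0.        ,   0.        ,   1.        ]]), 'origin': array([0.45365874, 0.30345962, 0.42368901]), 'orientation': array([0.96612864, 0.2177962 , 0.03023924, 0.13507724])}
```

View pics/w1.png

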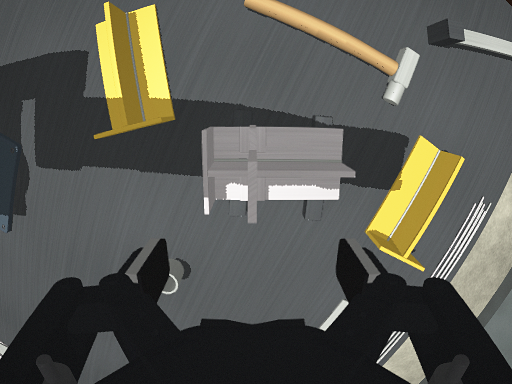

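```bash
cat >> h.py <<'E'
def fcloud(info,d):
    K=info["intrinsics"];v,u=np.mgrid[0:d.shape[0],0:d.shape[1]]
    x=(u-K[0,2])/K[0,0];y=(v-K[1,2])/K[1,1];t=np.hypot(x,y)+1e-9
    s=np.tan(np.minimum(t,1.45))/t
    p=np.stack([x*s,y*s,np.ones_like(x)],-1)*d[...,None]
    return R.from_quat(info["orientation"]).apply(p.reshape(-1,3)).reshape(p.shape)+info["origin"]
def inframe(c,o,yaw):
    a=np.radians(yaw);d=c[...,:2]-np.array(o)
    return np.stack([d@[np.cos(a),np.sin(a)],d@[-np.sin(a),np.cos(a)],c[...,2]],-1)
E
python3 - <<'E'
from h import *
i=np.load("w1i.npy",allow_pickle=True).item();c=fcloud(i,np.load("w1.npy"))
q=inframe(c,(.4836,.2392),25.4)
cc=q[100:225,195:365].reshape(-1,3)
print("table",np.median(c[230:240,280:300,2]))
# web top edge
k=(cc[:,2]>.083)&(cc[:,2]<.1)&(cc[:,0]>.02)&(cc[:,0]<.12);w=cc[k];print("web",len(w),np.polyfit(w[:,0],w[:,1],1),np.percentile(w[:,1],[5,50,95]),np.median(w[:,2]),w[:,0].max())
k=(cc[:,2]>.16)&(cc[:,2]<.2);h=cc[k];print("head top",len(h),np.polyfit(h[:,1],h[:,0],1),np.percentile(h[:,0],[5,50,95]),np.percentile(h[:,1],[1,50,99]),np.median(h[:,2]))
k=(cc[:,2]>.1)&(cc[:,2]<.2);h=cc[k];print("head",len(h),np.percentile(h[:,0],[2,50,98]),np.percentile(h[:,1],[1,50,99]))
k=(cc[:,2]>.05)&(cc[:,2]<.1)&(cc[:,0]<-.02);h=cc[k];print("end",len(h),np.percentile(h[:,0],[2,50,98]),np.percentile(h[:,1],[1,50,99]))
k=(cc[:,2]>.022)&(cc[:,2]<.04);f=cc[k];print("flange",np.percentile(f[:,0],[1,99]),np.percentile(f[:,1],[1,99]),np.median(f[:,2]))
E
```

```text
table 0.0011466944927658318
web 653 [ 0.00499789 -0.00046952] [-4.14040526e-03 -1.03788322e-05  3.12716134e-03] 0.09195039647031589 0.11988471199231991
head top 583 [0.00312373 0.00027892] [-0.00326943  0.00022581  0.00374899] [-0.02804824  0.0015926   0.02718783] 0.17419107222724753
head 754 [-0.00332333  0.00022569  0.00447475] [-0.02783939  0.01006311  0.04982212]
end 1120 [-0.05696207 -0.05141101 -0.02185377] [-0.04843148  0.00264101  0.04884038]
flange [-0.0504768   0.12028114] [-0.07752335  0.06637992] 0.032264405107314265
```

Emit:
servo_tool([
  [[0,0,0.01],[0,0,0],-1],
  [[0,0,0.03],[0,0,0],-1],
  [[0,0,0.055],[0,0,0],-1],
  [[0,0,0.08],[0,0,0],-1],
  [[0,0,0.105],[0,0,0],-1],
  [[0,0,0.123],[0,0,0],-1],
  [[0,0,0.132],[0,0,0],-1],
  [[0,0,0.135],[0,0,0],-1],
  [[0,0,0.135],[0,0,0],0],
  [[0,0,0.135],[0,0,0],1],
  [[0,0,0.135],[0,0,0],1],
  [[0,0,0.135],[0,0,0],1],
], squeeze=80)

```text
time: 4.4
tool_pos: [0.4841, 0.2387, 0.1464]
ee_rot: [0.976, 0.219, 0.001, -0.0]
force: [-0.4, -0.5, 0.2]
width: 0.0281
```

Emit:
servo_tool([
  [[0,0,0],[0,0,0],1],
  [[0,0,0],[0,0,0],1],
  [[0,0,0],[0,0,0],1],
  [[0,0,0],[0,0,0],1],
])

```text
time: 4.8
tool_pos: [0.4839, 0.2386, 0.146]
ee_rot: [0.976, 0.219, 0.001, -0.0]
force: [-0.2, -0.5, 3.0]
width: 0.0067
```

Run:
```python
from h import *
from rig import manip,eyes
o=manip.get_obs();print(o["tool_pos"],o["width"],o["force"],o["ee_rot"])
for n in("side","scene"):
    im,d=eyes.grab_frame(n);cv2.imwrite(f"pics/{n}1.png",im)
    r=im[90:210,190:310] if n=="side" else im[150:270,240:360]
    cv2.imwrite(f"pics/{n}1c.png",cv2.resize(r,None,fx=4,fy=4,interpolation=cv2.INTER_CUBIC))
```

```text
[0.48385777 0.238603   0.14599416] 0.006688945452469792 [-0.17657923 -0.4888927   2.96524247] [ 9.75668603e-01  2.19249640e-01  6.04154629e-04 -9.12567222e-05]
```

View pics/side1c.png

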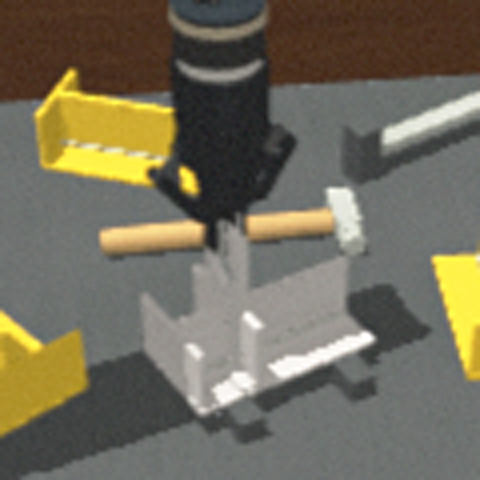

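Emit:
servo_tool([
  [[0,0,-0.002],[0,0,0],1],
  [[0,0,-0.007],[0,0,0],1],
  [[0,0,-0.015],[0,0,0],1],
  [[0,0,-0.025],[0,0,0],1],
  [[0,0,-0.036],[0,0,0],1],
  [[0,0,-0.047],[0,0,0],1],
  [[0,0,-0.058],[0,0,0],1],
  [[0,0,-0.069],[0,0,0],1],
  [[0,0,-0.079],[0,0,0],1],
  [[0,0,-0.087],[0,0,0],1],
  [[0,0,-0.09],[0,0,0],1],
  [[0,0,-0.09],[0,0,0],1],
])

```text
time: 6.1
tool_pos: [0.4838, 0.2385, 0.2359]
ee_rot: [0.976, 0.219, 0.0, -0.0]
force: [-0.7, 0.2, -2.7]
width: 0.0065
```

Run:
```python
from h import *
from rig import manip,eyes
o=manip.get_obs();print(o["tool_pos"],o["width"],o["force"],o["ft_torque"])
ims=[]
for n in("side","scene","wrist"):
    i=eyes.camera_info(n);im,d=eyes.grab_frame(n);cv2.imwrite(f"pics/{n}2.png",im);np.save(n+"2.npy",d);np.save(n+"2i.npy",i,allow_pickle=True)
    r=im[70:210,180:320] if n=="side" else im[130:270,230:370] if n=="scene" else im[90:384,0:512]
    if n!="wrist":ims.append(cv2.resize(r,(400,400),interpolation=cv2.INTER_CUBIC))
cv2.imwrite("pics/l2.png",np.hstack(ims))
```

```text
[0.48375359 0.238518   0.23588023] 0.006517378164941961 [-0.69873171  0.23327806 -2.7196723 ] [ 0.06700291  0.01440468 -0.04120999]
```

View pics/l2.png

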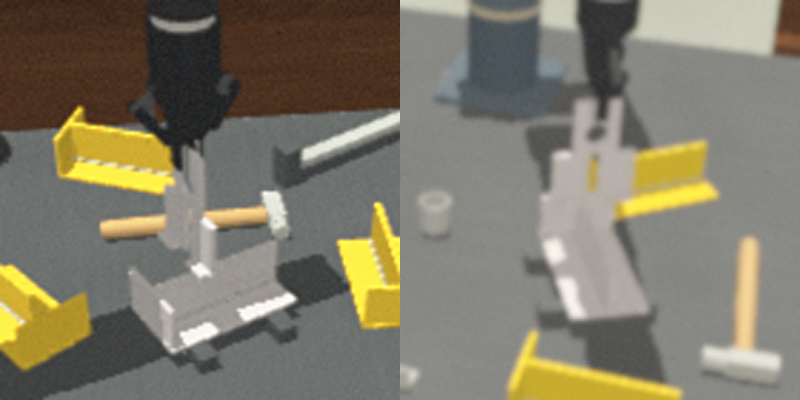

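View pics/wrist2.png

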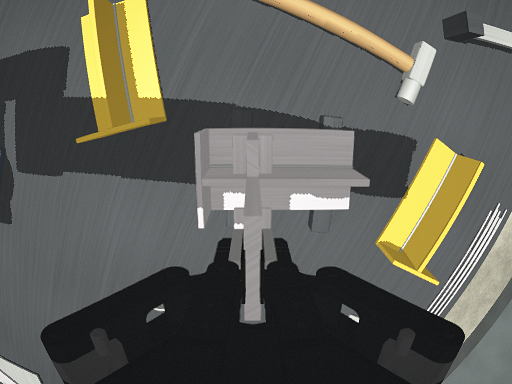

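Run:
```python
from h import *
p0=np.array((.4838,.2385,.2359));y0=25.33;p1=np.array((.4515,-.1977,.2359))
pm=(p0+p1)/2;print(rel(p0,y0,pm,0.05))
pm2=p0+down(y0).apply(np.array([-.108,.190,0]));print(pm2, rel(pm2,0.05,p1,-25.2))
from rig import eyes
I=eyes.camera_info("side");c=cloud(I,np.load("side0.npy"));q=c[218:240,230:250].reshape(-1,3);q=q[q[:,2]>.01];print("pipe",q[:,:2].min(0),q[:,:2].max(0),q[:,2].max())
```

```text
(array([-0.1079,  0.1902,  0.    ]), array([0.    , 0.    , 0.4412]))
[0.46747119 0.02056109 0.2359    ] (array([-0.0162,  0.2182,  0.    ]), array([0.    , 0.    , 0.4407]))
pipe [ 0.40945246 -0.69677076] [0.45796469 0.03450506] 0.839910617753059
```

Emit:
servo_tool([
  [[0,0,0],[0,0,0.001],1],
  [[-0.001,0.002,0],[0,0,0.004],1],
  [[-0.003,0.006,0],[0,0,0.014],1],
  [[-0.008,0.014,0],[0,0,0.031],1],
  [[-0.014,0.025,0],[0,0,0.057],1],
  [[-0.022,0.039,0],[0,0,0.091],1],
  [[-0.033,0.058,0],[0,0,0.134],1],
  [[-0.045,0.08,0],[0,0,0.185],1],
  [[-0.059,0.105,0],[0,0,0.243],1],
  [[-0.075,0.132,0],[0,0,0.306],1],
  [[-0.091,0.16,0],[0,0,0.372],1],
  [[-0.108,0.19,0],[0,0,0.441],1],
], squeeze=110)

```text
time: 7.45
tool_pos: [0.4664, 0.0183, 0.2355]
ee_rot: [1.0, -0.002, 0.0, 0.0]
force: [0.1, -0.3, -2.8]
width: 0.0065
```

Emit:
servo_tool([
  [[-0.003,0.034,0],[0,0,0.069],1],
  [[-0.005,0.067,0],[0,0,0.135],1],
  [[-0.007,0.098,0],[0,0,0.198],1],
  [[-0.009,0.126,0],[0,0,0.256],1],
  [[-0.011,0.152,0],[0,0,0.307],1],
  [[-0.013,0.173,0],[0,0,0.35],1],
  [[-0.014,0.19,0],[0,0,0.384],1],
  [[-0.015,0.202,0],[0,0,0.41],1],
  [[-0.016,0.211,0],[0,0,0.427],1],
  [[-0.016,0.216,0],[0,0,0.437],1],
  [[-0.016,0.218,0],[0,0,0.441],1],
  [[-0.016,0.218,0],[0,0,0.441],1],
])

```text
time: 8.65
tool_pos: [0.4514, -0.1973, 0.2353]
ee_rot: [0.976, -0.218, -0.0, -0.0]
force: [-0.1, -0.2, -3.7]
width: 0.0059
```

```bash
cat > look.py <<'E'
import sys
from h import *
from rig import manip,eyes,finder
k=sys.argv[1];o=manip.get_obs();x=R.from_quat(o["ee_rot"]).as_matrix()
print(o["time"],o["tool_pos"],"yaw",np.degrees(np.arctan2(x[1,0],x[0,0])),"w",o["width"],"f",o["force"].round(2),o["ft_torque"].round(3))
for n in("side","scene","wrist"):
    i=eyes.camera_info(n);im,d=eyes.grab_frame(n);cv2.imwrite(f"pics/{n}{k}.png",im);np.save(f"{n}{k}.npy",d);np.save(f"{n}{k}i.npy",i,allow_pickle=True)
def crop(n,u,v,s):
    im=cv2.imread(f"pics/{n}{k}.png");u=max(s,u);return cv2.resize(im[v-s:v+s,u-s:u+s],(400,400),interpolation=cv2.INTER_CUBIC)
P=[float(a) for a in sys.argv[2:5]]
t=[]
for n in("side","scene"):
    u,v=proj(eyes.camera_info(n),P)[0].astype(int);t.append(crop(n,u,max(v,70),70))
cv2.imwrite(f"pics/l{k}.png",np.hstack(t))
E
python3 look.py 3 .48 -.21 .15
```

```text
8.65 [ 0.45140055 -0.19729145  0.23531989] yaw -25.195225341221683 w 0.005909381441485302 f [-0.08 -0.15 -3.7 ] [-0.013 -0.028 -0.014]
```

View pics/l3.png

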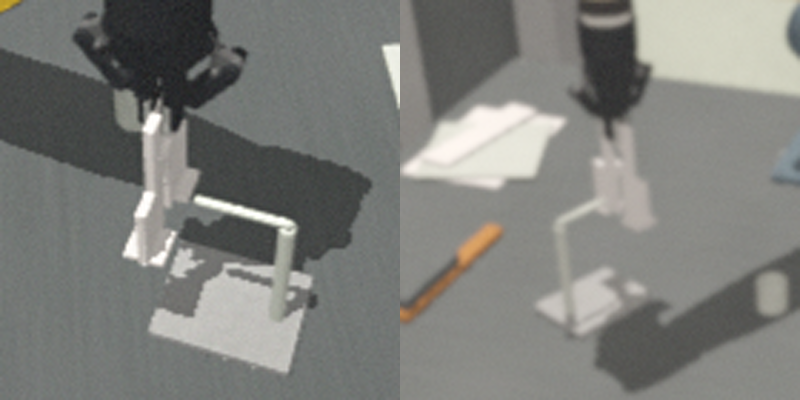

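View pics/wrist3.png

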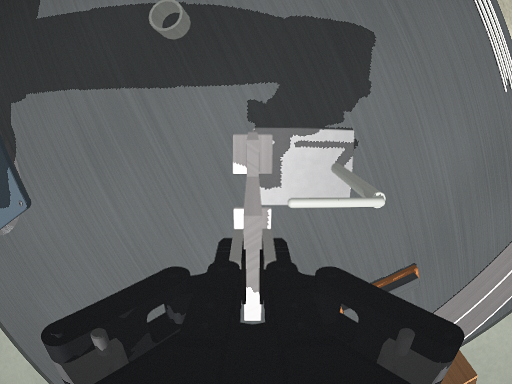

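Run:
```python
from h import *
i=np.load("wrist3i.npy",allow_pickle=True).item();c=fcloud(i,np.load("wrist3.npy"))
q=inframe(c,(.4514,-.1973),-25.2)[190:215,275:395].reshape(-1,3)
k=(q[:,2]>.14)&(q[:,2]<.18);p=q[k];print(len(p),np.percentile(p[:,0],[1,99]),np.median(p[:,2]),np.percentile(p[:,2],95))
e=p[p[:,0]<.1];print(np.polyfit(e[:,0],e[:,1],1),np.percentile(e[:,1],[3,97]))
# template
t=inframe(c,(.4514,-.1973),-25.2)[125:325,215:290].reshape(-1,3);t=t[(t[:,2]>.1)&(np.abs(t[:,0])<.03)]
for a,b in((.24,.28),(.17,.2),(.11,.15)):
    m=t[(t[:,2]>a)&(t[:,2]<b)];print(a,len(m),np.percentile(m[:,0],[2,98]) if len(m) else 0,np.percentile(m[:,1],[2,98]) if len(m) else 0,np.median(m[:,2]))
```

```text
1017 [0.02821738 0.1105651 ] 0.15927499005193158 0.16081614108605577
[ 0.00937107 -0.00025922] [-0.00342384  0.00338886]
0.24 4005 [-0.01566265  0.01397634] [-0.0243254   0.02807974] 0.2633897102272694
0.17 516 [-0.00414904  0.00299448] [0.02793773 0.05241479] 0.18953100802988618
0.11 1505 [-0.01723073  0.01616996] [-0.03335821  0.05035761] 0.12746089920694564
```

Emit:
servo_tool([
  [[0,0,0.002],[0,0,0],1],
  [[0,0,0.007],[0,0,0],1],
  [[0,0,0.015],[0,0,0],1],
  [[0,0,0.025],[0,0,0],1],
  [[0,0,0.036],[0,0,0],1],
  [[0,0,0.046],[0,0,0],1],
  [[0,0,0.054],[0,0,0],1],
  [[0,0,0.059],[0,0,0],1],
  [[0,0,0.061],[0,0,0],1],
  [[0,0,0.061],[0,0,0],1],
])

```text
time: 9.8
tool_pos: [0.4513, -0.1975, 0.1741]
ee_rot: [0.976, -0.218, -0.0, -0.0]
force: [0.7, -0.1, -2.3]
width: 0.0061
```

```bash
python3 look.py 4 .48 -.21 .13
python3 - <<'E'
from rig import finder
print(finder.mark_of("side","hole"),finder.mark_of("scene","hole"))
E
```

```text
9.8 [ 0.45125976 -0.19750257  0.17410078] yaw -25.21351652938732 w 0.006098436645736494 f [ 0.67 -0.13 -2.29] [-0.017  0.02  -0.016]
[{'point': [246.9, 258.2], 'conf': 0.68}] [{'point': [188.1, 168.3], 'conf': 0.97}]
```

View pics/l4.png

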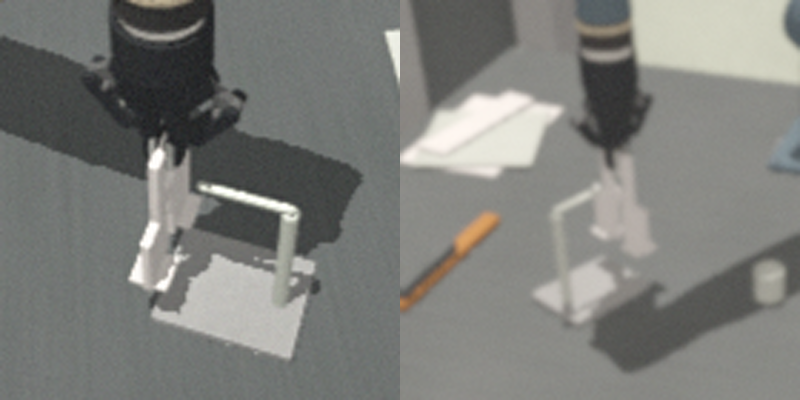

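Emit:
servo_tool([
  [[0.001,0,0],[0,0,0],1],
  [[0.004,0,0],[0,0,0],1],
  [[0.009,0,0],[0,0,0],1],
  [[0.015,0,0],[0,0,0],1],
  [[0.022,0,0],[0,0,0],1],
  [[0.029,0,0],[0,0,0],1],
  [[0.037,0,0],[0,0,0],1],
  [[0.045,0,0],[0,0,0],1],
  [[0.053,0,0],[0,0,0],1],
  [[0.059,0,0],[0,0,0],1],
  [[0.063,0,0],[0,0,0],1],
  [[0.065,0,0],[0,0,0],1],
])

```text
time: 11.25
tool_pos: [0.5105, -0.2254, 0.1742]
ee_rot: [0.976, -0.218, -0.0, -0.0]
force: [0.1, -0.2, -2.6]
width: 0.0063
```

```bash
python3 look.py 5 .5 -.21 .13
```

```text
11.25 [ 0.51047806 -0.22538647  0.17420509] yaw -25.20985381032984 w 0.006254526835386886 f [ 0.13 -0.18 -2.59] [ 0.014 -0.019 -0.021]
```

View pics/l5.png

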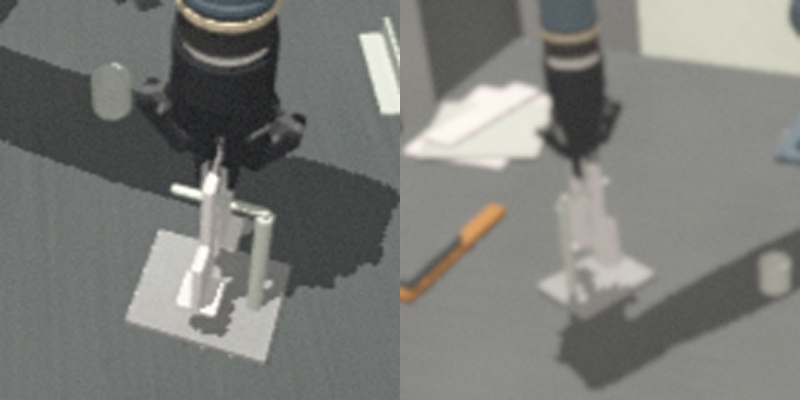

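View pics/wrist5.png

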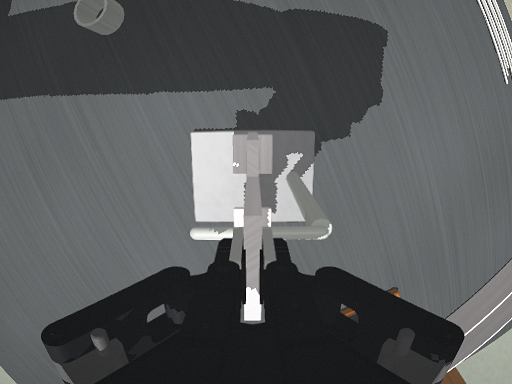

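Emit:
servo_tool([
  [[0,0,0.001],[0,0,0],1],
  [[0,0,0.003],[0,0,0],1],
  [[0,0,0.005],[0,0,0],1],
  [[0,0,0.007],[0,0,0],1],
  [[0,0,0.009],[0,0,0],1],
  [[0,0,0.01],[0,0,0],1],
  [[0,0,0.011],[0,0,0],1],
  [[0,0,0.011],[0,0,0],1],
])

```text
time: 12.2
tool_pos: [0.5101, -0.2252, 0.1632]
ee_rot: [0.976, -0.218, -0.0, -0.0]
force: [0.3, -0.0, -2.4]
width: 0.0061
```

Emit:
servo_tool([
  [[0,0,0.0005],[0,0,0],1],
  [[0,0,0.001],[0,0,0],1],
  [[0,0,0.001],[0,0,0],1],
])

```text
time: 12.5
tool_pos: [0.5103, -0.2253, 0.1629]
ee_rot: [0.976, -0.218, 0.0, 0.0]
force: [-0.8, 0.6, 0.2]
width: 0.0062
```

Emit:
servo_tool([
  [[0,0,0],[0,0,0],0.75],
  [[0,0,0],[0,0,0],0.65],
  [[0,0,0],[0,0,0],0.5],
  [[0,0,0],[0,0,0],0.4],
  [[0,0,0],[0,0,0],0.4],
], squeeze=20)

```text
time: 13.0
tool_pos: [0.5103, -0.2253, 0.1624]
ee_rot: [0.976, -0.218, 0.0, 0.0]
force: [0.5, -0.1, 0.2]
width: 0.0256
```

```bash
python3 look.py 6 .51 -.21 .13
```

```text
13.0 [ 0.51026388 -0.22528561  0.16242477] yaw -25.210347492488644 w 0.025603942991778577 f [ 0.53 -0.07  0.23] [0.024 0.025 0.016]
```

View pics/l6.png

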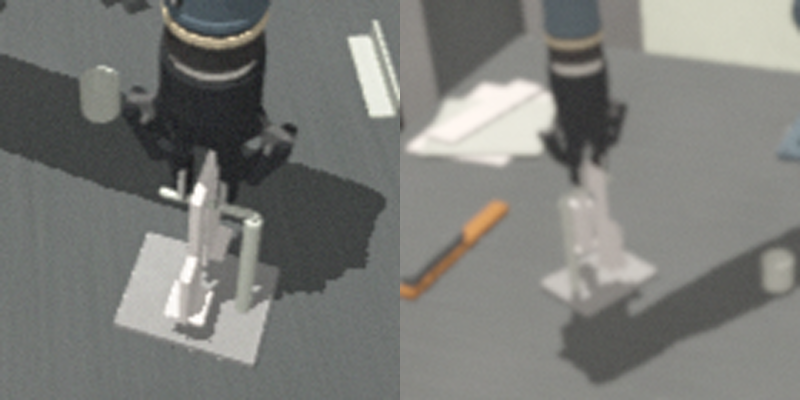

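View pics/wrist6.png

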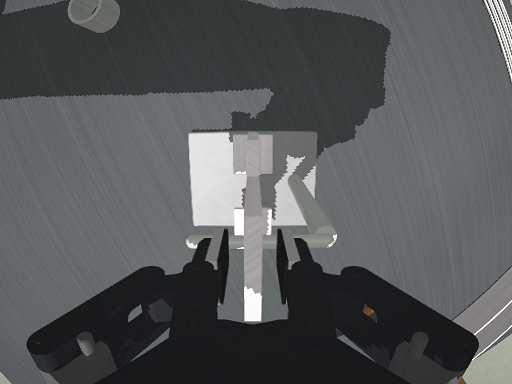

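Emit:
servo_tool([
  [[0,0,-0.003],[0,0,0],0.4],
  [[0,0,-0.01],[0,0,0],0.4],
  [[0,0,-0.022],[0,0,0],0.4],
  [[0,0,-0.038],[0,0,0],0.4],
  [[0,0,-0.06],[0,0,0],0.4],
  [[0,0,-0.082],[0,0,0],0],
  [[0,0,-0.1],[0,0,0],-1],
  [[0,0,-0.108],[0,0,0],-1],
  [[0,0,-0.11],[0,0,0],-1],
])

```text
time: 14.05
tool_pos: [0.5109, -0.2256, 0.2744]
ee_rot: [0.976, -0.218, 0.002, 0.001]
force: [0.7, -0.5, 0.8]
width: 0.0818
```

```bash
python3 look.py 7 .51 -.21 .13;  python3 - <<'E'
from h import *
p0=np.array((.5103,-.2253,.2724));p1=np.array((.5000,.2466,.2724));pm=p0+.45*(p1-p0)
print(rel(p0,-25.2,pm,-25.2+66));pm=p0+down(-25.2).apply([-.094,-.19,0]);print(pm,rel(pm,-25.2+66,p1,115.5),rel(pm,40.8,p1,40.8))
E
```

```text
14.05 [ 0.51086978 -0.22561783  0.27442319] yaw -25.208859135486254 w 0.08180863727393263 f [ 0.69 -0.46  0.83] [-0.021  0.011  0.008]
(array([-0.0946, -0.1902,  0.    ]), array([ 0.    ,  0.    , -1.1519]))
[ 0.50614432 -0.01335961  0.2724    ] (array([ 0.1652, -0.2008,  0.    ]), array([ 0.    ,  0.    , -1.3038])) (array([ 0.1652, -0.2008,  0.    ]), array([0., 0., 0.]))
```

View pics/l7.png

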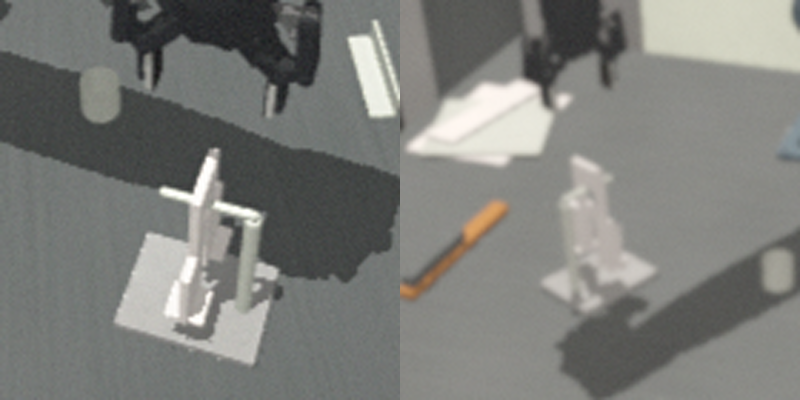

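Emit:
servo_tool([
  [[-0.003,-0.006,0],[0,0,-0.05],-1],
  [[-0.009,-0.018,0],[0,0,-0.14],-1],
  [[-0.017,-0.034,0],[0,0,-0.26],-1],
  [[-0.027,-0.055,0],[0,0,-0.38],-1],
  [[-0.038,-0.076,0],[0,0,-0.51],-1],
  [[-0.049,-0.099,0],[0,0,-0.64],-1],
  [[-0.06,-0.122,0],[0,0,-0.77],-1],
  [[-0.071,-0.144,0],[0,0,-0.9],-1],
  [[-0.083,-0.167,0],[0,0,-1.03],-1],
  [[-0.094,-0.19,0],[0,0,-1.152],-1],
])

```text
time: 15.2
tool_pos: [0.5052, -0.0121, 0.2708]
ee_rot: [0.936, 0.351, -0.001, -0.001]
force: [-0.1, -0.4, 0.3]
width: 0.0857
```

Emit:
servo_tool([
  [[0.016,-0.019,0],[0,0,-0.13],-1],
  [[0.032,-0.039,0],[0,0,-0.26],-1],
  [[0.048,-0.058,0],[0,0,-0.39],-1],
  [[0.065,-0.079,0],[0,0,-0.52],-1],
  [[0.081,-0.099,0],[0,0,-0.65],-1],
  [[0.097,-0.118,0],[0,0,-0.78],-1],
  [[0.113,-0.138,0],[0,0,-0.91],-1],
  [[0.129,-0.157,0],[0,0,-1.04],-1],
  [[0.143,-0.174,0],[0,0,-1.15],-1],
  [[0.154,-0.188,0],[0,0,-1.24],-1],
  [[0.162,-0.198,0],[0,0,-1.29],-1],
  [[0.165,-0.201,0],[0,0,-1.304],-1],
])

```text
time: 16.4
tool_pos: [0.499, 0.2476, 0.2711]
ee_rot: [0.533, 0.846, -0.001, -0.001]
force: [-0.2, 0.3, -0.3]
width: 0.0856
```

Emit:
servo_tool([
  [[0,0,0],[0,0,0],-1],
  [[0,0,0],[0,0,0],-1],
])

```text
time: 16.6
tool_pos: [0.4997, 0.246, 0.2721]
ee_rot: [0.534, 0.845, -0.0, -0.0]
force: [0.5, -0.1, 0.0]
width: 0.0852
```

```bash
python3 look.py 8 .5 .24 .08
python3 - <<'E'
from h import *
i=np.load("wrist8i.npy",allow_pickle=True).item();c=fcloud(i,np.load("wrist8.npy"))
q=inframe(c,(.5,.2466),25.5);d=np.load("wrist8.npy")
v,u=np.nonzero((np.abs(q[...,0])<.13)&(np.abs(q[...,1])<.07)&(q[...,2]>.015)&(q[...,2]<.12)&(d>0));print(u.min(),u.max(),v.min(),v.max())
cc=q[v,u]
k=(cc[:,2]>.083)&(cc[:,2]<.1)&(cc[:,0]>-.07);w=cc[k]
print("web",len(w),np.polyfit(w[:,0],w[:,1],1),np.percentile(w[:,1],[5,50,95]),np.percentile(w[:,0],[.5,99.5]),np.median(w[:,2]))
k=(cc[:,2]>.083)&(cc[:,0]<-.07);w=cc[k];print("end top",np.percentile(w[:,0],[2,98]),np.percentile(w[:,1],[1,99]),np.median(w[:,2]))
k=(cc[:,2]>.022)&(cc[:,2]<.04)&(np.abs(cc[:,1])<.06);f=cc[k];print("fl",np.percentile(f[:,0],[.5,99.5]),np.percentile(f[:,1],[.5,99.5]),np.median(f[:,2]))
E
```

```text
16.6 [0.49965127 0.24601532 0.27206847] yaw 115.42803346576862 w 0.08521787688353838 f [ 0.53 -0.12  0.02] [0.005 0.011 0.005]
199 307 60 256
web 1044 [-0.00010064 -0.00072723] [-0.00418586 -0.00063845  0.00273471] [-0.06900627  0.10362972] 0.09224143665264328
end top [-0.07560885 -0.07009573] [-0.04936794  0.04814929] 0.0920938216217807
fl [-0.06897619  0.10270758] [-0.05838566  0.05846831] 0.032323261393992525
```

View pics/wrist8.png

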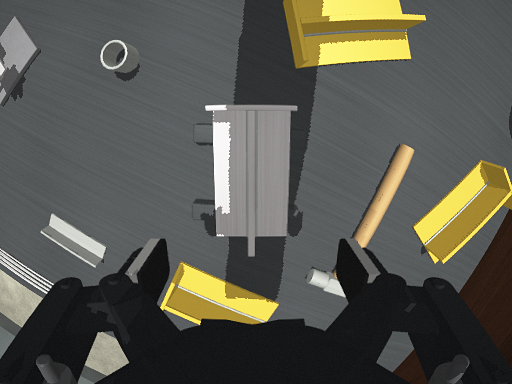

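Emit:
servo_tool([
  [[0,0,0.008],[0,0,0],-1],
  [[0,0.001,0.026],[0,0,0],-1],
  [[0,0.001,0.05],[0,0,0],-1],
  [[0,0.001,0.076],[0,0,0],-1],
  [[0,0.001,0.102],[0,0,0],-1],
  [[0,0.001,0.128],[0,0,0],-1],
  [[0,0.001,0.154],[0,0,0],-1],
  [[0,0.001,0.178],[0,0,0],-1],
  [[0,0.001,0.197],[0,0,0],-1],
  [[0,0.001,0.209],[0,0,0],-1],
  [[0,0.001,0.215],[0,0,0],-1],
  [[0,0.001,0.215],[0,0,0],-1],
])

```text
time: 17.95
tool_pos: [0.5, 0.2468, 0.0566]
ee_rot: [0.534, 0.846, -0.001, -0.0]
force: [0.5, -0.8, -0.4]
width: 0.0855
```

```bash
python3 look.py 9 .5 .24 .08
```

```text
17.95 [0.50002535 0.24677541 0.05655458] yaw 115.49025099237699 w 0.08546421627124119 f [ 0.54 -0.78 -0.4 ] [0.044 0.031 0.024]
```

View pics/l9.png

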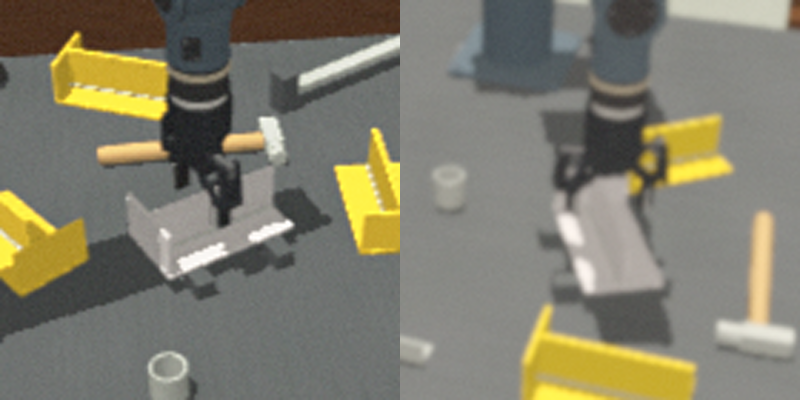

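View pics/wrist9.png

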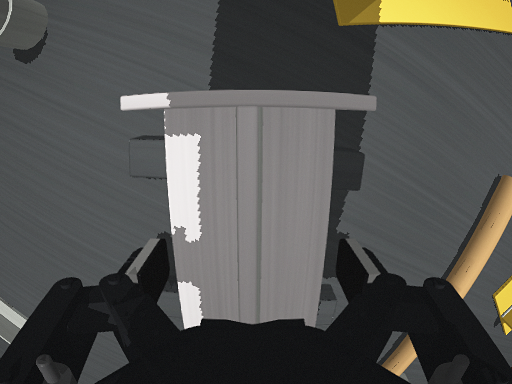

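Web is centred between the pads; close gently, then firm up.

Emit:
servo_tool([
  [[0,0,0],[0,0,0],0.2],
  [[0,0,0],[0,0,0],0.5],
  [[0,0,0],[0,0,0],0.7],
  [[0,0,0],[0,0,0],0.8],
  [[0,0,0],[0,0,0],1],
  [[0,0,0],[0,0,0],1],
  [[0,0,0],[0,0,0],1],
], squeeze=40)

```text
time: 18.8
tool_pos: [0.501, 0.2466, 0.0575]
ee_rot: [0.534, 0.846, -0.0, 0.001]
force: [1.2, -2.3, 1.0]
width: 0.0076
```

Emit:
servo_tool([
  [[0,0,0],[0,0,0],1],
  [[0,0,0],[0,0,0],1],
  [[0,0,0],[0,0,0],1],
], squeeze=110)

```text
time: 19.1
tool_pos: [0.501, 0.247, 0.0577]
ee_rot: [0.534, 0.846, 0.0, 0.0]
force: [1.7, -2.3, 1.1]
width: 0.0063
```

Emit:
servo_tool([
  [[0,0,-0.0005],[0,0,0],1],
  [[0,0,-0.0015],[0,0,0],1],
  [[0,0,-0.003],[0,0,0],1],
  [[0,0,-0.005],[0,0,0],1],
  [[0,0,-0.008],[0,0,0],1],
  [[0,0,-0.012],[0,0,0],1],
  [[0,0,-0.016],[0,0,0],1],
  [[0,0,-0.019],[0,0,0],1],
  [[0,0,-0.02],[0,0,0],1],
  [[0,0,-0.02],[0,0,0],1],
])

```text
time: 20.1
tool_pos: [0.5008, 0.2472, 0.0778]
ee_rot: [0.534, 0.846, 0.0, 0.0]
force: [0.7, -0.5, -6.9]
width: 0.0065
```

```bash
python3 look.py 10 .5 .24 .09
```

```text
20.1 [0.50084145 0.24722004 0.07777904] yaw 115.50687227134675 w 0.006491016238846617 f [ 0.73 -0.48 -6.9 ] [0.029 0.029 0.03 ]
```

View pics/l10.png

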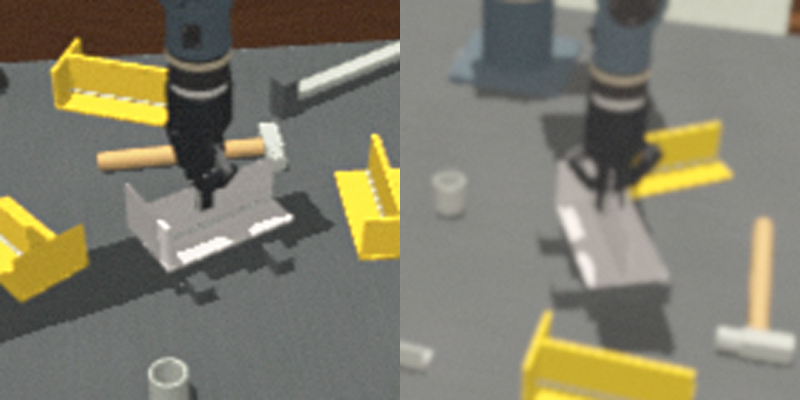

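Emit:
servo_tool([
  [[0,0,-0.001],[0,0,0],1],
  [[0,0,-0.004],[0,0,0],1],
  [[0,0,-0.009],[0,0,0],1],
  [[0,0,-0.016],[0,0,0],1],
  [[0,0,-0.024],[0,0,0],1],
  [[0,0,-0.033],[0,0,0],1],
  [[0,0,-0.042],[0,0,0],1],
  [[0,0,-0.05],[0,0,0],1],
  [[0,0,-0.057],[0,0,0],1],
  [[0,0,-0.062],[0,0,0],1],
  [[0,0,-0.064],[0,0,0],1],
  [[0,0,-0.065],[0,0,0],1],
])

```text
time: 21.45
tool_pos: [0.5006, 0.2471, 0.1424]
ee_rot: [0.534, 0.846, 0.0, 0.0]
force: [-0.1, 0.2, -5.2]
width: 0.0063
```

Emit:
servo_tool([
  [[0,0,-0.065],[0,0,0],1],
  [[0,0,-0.065],[0,0,0],1],
  [[0,0,-0.065],[0,0,0],1],
  [[0,0,-0.065],[0,0,0],1],
  [[0,0,-0.065],[0,0,0],1],
  [[0,0,-0.065],[0,0,0],1],
])

```text
time: 22.05
tool_pos: [0.4996, 0.2468, 0.2052]
ee_rot: [0.534, 0.846, -0.001, -0.001]
force: [-0.5, 0.9, -6.2]
width: 0.0062
```

Emit:
servo_tool([
  [[0,0,0],[0,0,0],1],
  [[0,0,0],[0,0,0],1],
  [[0,0,0],[0,0,0],1],
])

```text
time: 22.35
tool_pos: [0.5004, 0.2471, 0.207]
ee_rot: [0.534, 0.846, -0.0, -0.0]
force: [-0.3, -0.0, -5.5]
width: 0.0064
```

```bash
python3 look.py 11 .5 .24 .19
python3 - <<'E'
from h import *
from rig import manip
for n,f in(("wrist",fcloud),("scene",cloud),("side",cloud)):
    i=np.load(n+"11i.npy",allow_pickle=True).item();d=np.load(n+"11.npy");c=f(i,d)
    q=inframe(c,(.5,.2468),25.5);q=q[(d>0)&(np.abs(q[...,0])<.13)&(np.abs(q[...,1])<.056)]
    k=(q[:,2]>.165)&(q[:,2]<.195);a=q[k];a=a[(np.abs(a[:,1])>.006)&(np.abs(a[:,1])<.047)&(a[:,0]>-.068)]
    for _ in range(4):
        A=np.c_[a[:,:2],np.ones(len(a))];s=np.linalg.lstsq(A,a[:,2],rcond=None)[0];r=a[:,2]-A@s;a=a[np.abs(r)<max(.004,2*r.std())]
    print(n,len(a),"flange plane tilt deg x,y",np.degrees(s[:2]),"z",s[2])
    w=q[(q[:,2]>.225)&(q[:,2]<.26)&(np.abs(q[:,1])<.01)];
    if len(w)>20:print(" web top",len(w))
o=manip.get_obs();print(o["dq"].round(3),o["time"])
im=np.hstack([cv2.imread("pics/side11.png")]);cv2.imwrite("pics/s11.png",im)
E
```

```text
22.35 [0.50043458 0.24707594 0.20697011] yaw 115.50713020413073 w 0.006446381742438395 f [-0.32 -0.02 -5.55] [-0.017 -0.009  0.053]
wrist 19021 flange plane tilt deg x,y [0.03183293 0.05677648] z 0.1819186959364383
 web top 6769
scene 478 flange plane tilt deg x,y [0.00571714 0.10106653] z 0.17730543977926408
 web top 124
side 382 flange plane tilt deg x,y [-0.07202045  1.16197487] z 0.18232784051672568
 web top 250
[ 0.002  0.     0.     0.001  0.001 -0.   ] 22.5
```

View pics/l11.png

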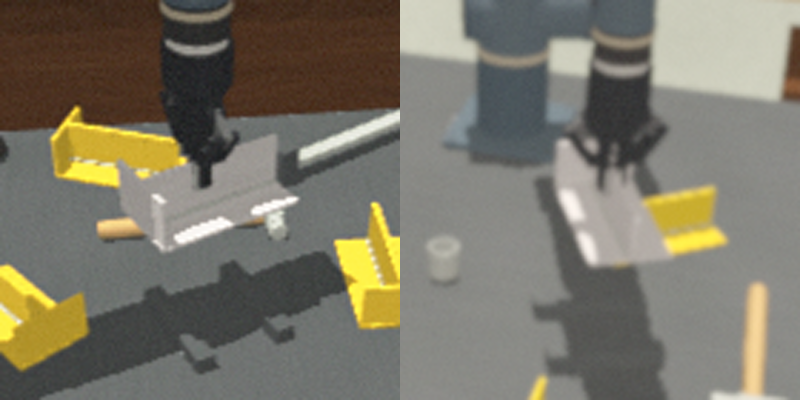

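View pics/s11.png

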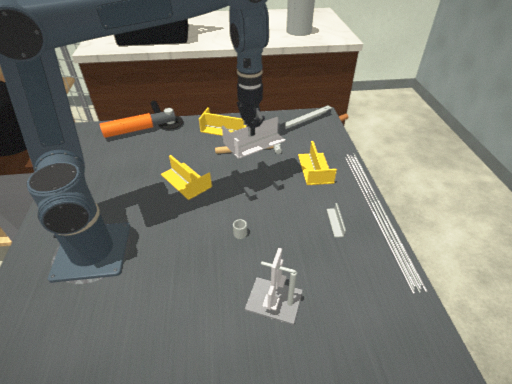

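View pics/wrist11.png

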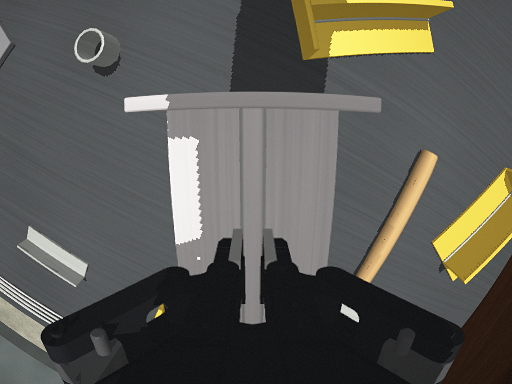

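Run:
```python
from rig import manip
print(manip.job_done()); print(manip.get_obs()["time"])
```

```text
the job is handed in; nothing more can be done
None
the job is handed in; nothing more can be done
```

The template is hanging by its hole on the peg, and the arm holds the bracket by its web about 150 mm above the bars. I handed the job in at about 22.5 s.

**Checks just before handing in**
- **Template:** the side camera shows it hanging upright midway along the peg. When I lowered it there, the wrist force fell from -2.4 N to about 0, so the peg took its weight.
- **Bracket:** the underside is about 175 mm above the table, well over the 50 mm asked.
- **Level:** plane fits to the flange gave a tilt of 0.1° or less from the wrist and scene cameras. The side camera gave 1.2° across the web, which disagrees. It had only 382 points and sees the flange at a slant, so I trusted the wrist camera's 19,000 points.
- **Steady:** joint speeds were about 0, and the wrist force was about -5.5 N, roughly the bracket's weight.
- **Bystanders:** in the pictures, the pipe, angle, hammer and yellow look-alikes appear to be where they started. I did not check the brush closely, but the arm did not work near it.

**Slip on my side:** the call I meant as a hold repeated the last 65 mm of lift, because shifts count from where each call starts. That part of the lift was quicker and the bracket ended higher than planned. The grip did not slip and the bracket stayed level.

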